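# Put the pepper mill back on its tray and set its grind

### The job

Lift the dark pepper mill out of the white condiment caddy and stand it upright, fully home in the free square pocket of the marble mill tray, beside the pale salt mill; the pocket keeps it from turning. Then set it for a medium grind: screw the steel nut on its top clockwise until it seats, back it off a quarter turn, and finish still gripping the nut at that setting, so that it cannot creep while I try the grind. Leave the salt mill and the spice jar standing where they are.

Things in the scene. Friction and masses are not known exactly. Their poses are not given: they have to be found in the camera images.
- caddy: white enamel caddy, blue rim, fixed: 232 mm along its y, 100 mm along x, rim 70 mm above the worktop, bail handles 14 mm out at the y ends. A middle wall makes two compartments (92 x 110 mm, floor 6 mm up, centres 56 mm along +y and -y); one holds the pepper mill, the other the spice jar, either way round, within about 10 mm of centre. Origin: centre of the underside, z up
- pepper_mill: loose dark wood mill, 0.4 to 0.65 kg: square body 46 x 46 mm, 112 mm tall, round head 43 mm wide up to 133.5 mm, then the nut. Stands in a caddy compartment, turned up to 0.3 rad; its flat sides (normal to its x and y) can be gripped above the rim, 85 to 112 mm above the foot. Origin: centre of the foot's underside, z up
- pepper_nut: six-sided steel thumb nut on top of the pepper mill, 22 mm across flats, flats 12.7 mm wide and 15 mm tall (137 to 152 mm above the mill's foot when seated). One flat, marked by a red dot, faces its +x. Right-hand thread: clockwise from above screws it down; it rises 1.5 mm a turn; friction about 0.02 N m, hard stop when seated. Origin: on the axis, 134 mm above the foot
- nut_grip (a point): point on the nut's axis at the flats' mid height, 144 mm above the mill's foot, axes as the nut: grip two oppopoint flats here from above (the wooden head begins 10 mm lower)
- nut_turn (a joint): angle of the nut on the pepper mill, rad: 0 = seated (screwed fully down against the stop), grows as it is backed off anticlockwise seen from above; a quarter turn is 1.57. It starts backed off between 1.2 and 2.8
- mill_tray: marble tray in an oak surround, fixed: 106 mm along its x, 196 mm along its y, top 22 mm above the worktop. Two square pockets 49 x 49 mm (1.5 mm play all round the 46 mm mills, mouth chamfered), sides along the tray's x and y, 12 mm deep, floor 10 mm above the worktop, centres 46 mm along +y and -y. Origin: centre of the underside, z up
- free_pocket (a point): centre of the floor of the free pocket (46 mm along the tray's +y from its centre), 10 mm above the worktop; axes as the tray. The mill may stand in it any of the four ways round
- salt_mill: loose twin of the pepper mill in pale wood, 153 mm tall over its nut, standing in the other pocket (46 mm along the tray's -y) so that its nut is 163 mm above the worktop: carry the pepper mill over it or round it. To be left alone. Origin: centre of the underside of its foot. (Wall cabinets hang over the back of the worktop, beyond x = 0.57, from 0.53 m up: keep the wrist clear of them)
- spice_jar: loose spice jar with a red cap, 45 mm diameter, 106 mm tall, in the caddy's other compartment. Origin: centre of its underside. To be left alone

How it is judged (in metres and radians):
On the way, in this order (a step that is already met when the one before it is completed fails the run):
1. the pepper mill is lifted clear of the caddy, its foot above the rim (height (world z) of pepper_mill above 0.075 m and angle between pepper_mill's own z axis and vertical below 0.35 rad), for 0.1 s.
2. the pepper mill stands upright, fully home in the free pocket and let go, its nut not yet screwed down (horizontal distance between pepper_mill and free_pocket below 0.005 m and z of pepper_mill in the frame of free_pocket below 0.003 m and angle between pepper_mill's own z axis and vertical below 0.05 rad and contact force between the fingers and pepper_mill below 0.2 N and value of joint nut_turn above 0.3 rad), for 0.2 s.
3. the nut is screwed down to its seat, the mill still home in the pocket (value of joint nut_turn below 0.06 rad and horizontal distance between pepper_mill and free_pocket below 0.006 m and z of pepper_mill in the frame of free_pocket below 0.004 m), for 0.1 s.
At the end, for the whole second after the job is handed in: Pepper mill upright, home in the free pocket (6 mm sideways, 4 mm off the floor, 0.1 rad); its nut, once seated, backed off and still at 1.2 to 1.94 rad; fingers gripping the nut (over 2 N, TCP within 35 mm of its middle); salt mill in its own pocket and spice jar upright (value of joint nut_turn between 1.2 and 1.94 rad and contact force between the fingers and pepper_nut above 2 N and distance between the grasp point and nut_grip below 0.035 m and horizontal distance between pepper_mill and free_pocket below 0.006 m and z of pepper_mill in the frame of free_pocket below 0.004 m and angle between each of pepper_mill, spice_jar's own z axis and vertical below 0.1 rad and linear speed of pepper_mill below 0.02 m/s and velocity of joint nut_turn between -0.1 and 0.1 rad/s and horizontal distance between salt_mill and free_pocket above 0.08 m and angle between salt_mill's own z axis and vertical below 0.06 rad); the arm keeps its last pose, push and grip.
It fails at once if the salt mill is lifted or knocked (its foot moves more than 10 mm) (distance of salt_mill from where it was at the start of the episode above 0.01 m).
It fails at once if the spice jar is displaced (more than 25 mm) or tipped over (distance of spice_jar from where it was at the start of the episode above 0.025 m or angle between spice_jar's own z axis and vertical above 0.5 rad).
It fails at once if the pepper mill is tipped over (angle between pepper_mill's own z axis and vertical above 0.7 rad).
It also fails if it takes over 72 s, if anything falls off the work surface, if the arm or the gripper's body presses on something with over 40 N, if the wrist force passes 120 N, or if a joint passes its speed limit or range.

### The arm

A 6-joint arm with a two-finger parallel gripper is mounted at the origin on a cart in front of the work surface, level with it; the furniture and walls round the work are solid. World frame = base frame: x ahead of the robot, y to its left, z up, the work surface at z = 0. Lengths are in mm, angles in rad, forces in N, time in s.
With the tool pointing down it reaches from about 350 to 775 mm from the base axis. Payload 7.3 kg.
Tool frame: the origin (TCP) lies between the finger pads, 19 mm behind the fingertips; this is the grasp point; z points along the fingers, y is the line along which they close (so a half turn about z gives the same grasp; the last joint's range is limited). The gripper opens to 92 mm and grips with 3 to 60 N. Pads are 19 mm wide; open, the fingers measure 130 mm over their backs; the gripper's body (75 mm by 190 mm) begins 47 mm behind the grasp point.
Start: joints at [-1.375, 0.342, 1.524, -0, 1.275, -0.146], TCP at [175.994, -494.641, 245.541] pointing down, gripper open.
Joint ranges: [-2.53, 2.53], [-0.77, 2.02], [0.04, 2.7], [-1, 4.14], [0.28, 2.66], [-3.11, 3.11]. Speed limits (rad/s): [2.57, 2.57, 3.14, 3.14, 3.14, 3.14].

### API

Orientations are given as [roll, pitch, yaw] about the fixed x, y, z axes, in that order (R = Rz(yaw) Ry(pitch) Rx(roll)).
In Python, from plant import get_obs, vision, workorder gives the robot as it stands.
- The arm moves only by the shell command python3 -m pendant 'ROWS' [OPENING]. ROWS is a JSON object of lists of equal length, an entry for each row: "dp": the shift along the tool's x, y, z in m, a list of three; "rotation": the turn, a rotation vector about the tool's x, y, z in rad, a list of three. A call has 1 to 8 rows; each row is the pose to reach, as a shift and turn from the pose commanded when the call began, along the tool's axes at that moment; what a row does not reach only later rows make up. A row lasts 1/8 s, in which the tool goes at most 62.5 mm and 10.7 degrees, less where a joint would pass 70% of its speed; a pose out of reach is approached as far as the arm can. A call with a gripper value outside its range is refused whole. OPENING is the finger opening in m, from 0 to 0.0918, set as the call begins (- or left out, the last holds). The fingers move at their own pace and stop on an object; the grip force is fixed at half the most. Time passes only in rows, so rows that repeat a pose let the fingers close. It gives the time, the measured TCP pose, the force, the opening and the grip force at its end, in the units of the state.
- get_obs(): the state, without advancing time (a new reading comes with each control period).
- vision.capture(name): name is "scene" or "top"; returns a dict with "pixels" (480x640x3 uint8, red, green, blue), "vfov" (degrees; the focal length in pixels is half the picture's height over the tangent of half this angle, whatever the lens; pixels are square), "cx", "cy" (the principal point, pixels), "dist" ([k1, k2, p1, p2, k3] as OpenCV has them; the pictures are not rectified), "pose" (4x4, takes a point from camera to world coordinates). Camera axes: x right, y up, looking along -z (the intrinsics and any distortion apply to the point x, -y, -z); pixel columns grow to the right and rows downward; lengths in mm; the calibration is good to about 2 mm. A picture is of the moment at which its call begins. There is no depth.
- workorder.close_job(): hands the job in; it is judged then, once.
The state is a dict: "time": time; "joint_positions": joint angles; "dq": joint speeds; "tau": joint torques, N m; "tool_pos": TCP position; "tcp_rot": TCP orientation; "contact_force": force on the tool from outside, world axes, zero at the start; "moment": the same for the moment, N m; "grip_width": finger opening in mm; "finger_force": force on a finger pad.
Only numpy, scipy, OpenCV 4.12 (cv2) and the standard library are available. Lean on these libraries where they do the work, as an engineer would, in place of code of your own. Each camera call takes 0.05 s, during which the arm holds its last target. There are 200 camera calls.

## Working session

There is one attempt and no reset: what is moved stays moved. The work goes in short steps, Python scripts to look and compute and a shell command to move; the robot and the scene stay as the last step left them, time stands still between calls to the robot, and variables do not carry over. Pictures are saved under pics/ and viewed, at most 10 in all, crops included, and the job is handed in when it is done.

```bash
ls; mkdir -p pics; python3 - <<'E'
from plant import get_obs, vision
import cv2,numpy as np
print(get_obs())
for n in ("scene","top"):
    c=vision.capture(n); cv2.imwrite(f"pics/{n}0.png",c["pixels"][:,:,::-1])
    print(n,c["vfov"],c["cx"],c["cy"],c["dist"],np.round(c["pose"],4).tolist())
E
```

```text
pics
{'time': 0.0, 'joint_positions': array([-1.37500819e+00,  3.42711346e-01,  1.52501308e+00,  7.52401827e-06,
        1.27534967e+00, -1.45988062e-01]), 'dq': array([ 5.62573000e-04, -3.39964976e-04, -1.03932636e-04, -4.09577554e-04,
        2.76752178e-04,  7.37270482e-05]), 'tau': array([ 8.68594143e-04, -4.31236374e+01, -2.44213647e+01,  7.19187269e-02,
        5.59924264e-02, -1.37768052e-04]), 'tool_pos': array([ 175.91722254, -494.26477387,  244.85219804]), 'tcp_rot': array([-3.14012801e+00, -2.22624497e-04,  3.41773840e-01]), 'contact_force': array([-0.36342434, -0.01656051, -0.35525533]), 'moment': array([-0.00285979, -0.03149166,  0.01508232]), 'finger_force': 0.0, 'grip_width': 91.83224069890382}
scene 42.98461960000741 313.6971725604897 237.84865708450002 [-0.04762261  0.          0.          0.          0.        ] [[-0.6223, 0.434, -0.6515, -223.8995], [-0.7825, -0.3242, 0.5315, 514.3051], [0.0194, 0.8406, 0.5414, 695.0016], [0.0, 0.0, 0.0, 1.0]]
top 53.338646588444156 319.8510401029275 237.36766221031445 [-0.10765929  0.          0.          0.          0.        ] [[-0.0065, 0.9981, -0.061, 405.5794], [-1.0, -0.0063, 0.0035, -31.6011], [0.0031, 0.0611, 0.9981, 977.2554], [0.0, 0.0, 0.0, 1.0]]
```

View pics/scene0.png

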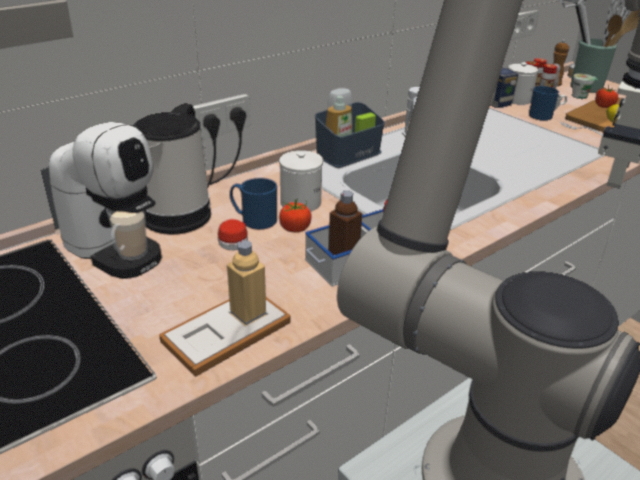

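View pics/top0.png

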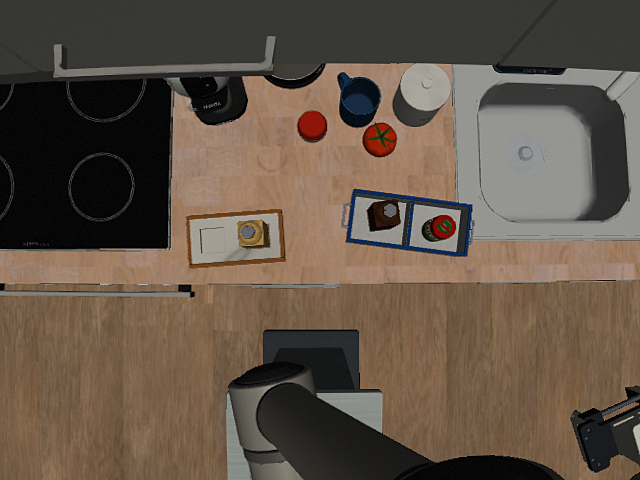

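```bash
cat > h.py <<'E'
import cv2,numpy as np
from plant import vision,get_obs
class Cam:
    def __init__(s,n):
        c=vision.capture(n); s.img=np.ascontiguousarray(c["pixels"][:,:,::-1]); f=240/np.tan(np.radians(c["vfov"]/2))
        s.K=np.array([[f,0,c["cx"]],[0,f,c["cy"]],[0,0,1]]); s.d=np.array(c["dist"],float); s.T=np.array(c["pose"])
        s.R=s.T[:3,:3]@np.diag([1,-1,-1]); s.o=s.T[:3,3]
    def ray(s,p):
        u=cv2.undistortPoints(np.array(p,float).reshape(-1,1,2),s.K,s.d).reshape(-1,2)
        r=np.c_[u,np.ones(len(u))]@s.R.T; return r/np.linalg.norm(r,axis=1,keepdims=True)
    def plane(s,p,z):
        r=s.ray(p); return s.o+r*((z-s.o[2])/r[:,2])[:,None]
    def proj(s,P):
        P=np.array(P,float).reshape(-1,3); rv=cv2.Rodrigues(s.R.T)[0]
        return cv2.projectPoints(P,rv,-s.R.T@s.o,s.K,s.d)[0].reshape(-1,2)
def tri(a,pa,b,pb):
    ra,rb=a.ray(pa)[0],b.ray(pb)[0]
    t=np.linalg.lstsq(np.c_[ra,-rb],b.o-a.o,rcond=None)[0]
    A,B=a.o+ra*t[0],b.o+rb*t[1]; return (A+B)/2,np.linalg.norm(A-B)
def crop(img,x,y,w,h,k,step=10):
    o=cv2.resize(img[y:y+h,x:x+w],None,fx=k,fy=k,interpolation=cv2.INTER_CUBIC)
    for u in range(-(-x//step)*step,x+w,step):
        cv2.line(o,((u-x)*k,0),((u-x)*k,6),(0,255,0),1); cv2.putText(o,str(u),((u-x)*k+2,14),0,.33,(0,255,0))
    for v in range(-(-y//step)*step,y+h,step):
        cv2.line(o,(0,(v-y)*k),(6,(v-y)*k),(0,255,0),1); cv2.putText(o,str(v),(8,(v-y)*k+4),0,.33,(0,255,0))
    return o
E
python3 - <<'E'
from h import *
t,s=Cam("top"),Cam("scene")
m=np.zeros((600,800,3),np.uint8)
for (r,c),i in {(0,0):crop(t.img,182,203,110,70,3),(0,1):crop(t.img,340,180,135,80,3),(1,0):crop(s.img,157,235,135,135,2),(1,1):crop(s.img,300,180,100,105,3)}.items():
    h,w=i.shape[:2]; y=(0,260)[r]; x=(0,380)[c]; m[y:y+h,x:x+w]=i[:600-y,:800-x]
cv2.imwrite("pics/m.png",m)
# HSV samples
for n,cam,pts in (("top",t,[(212,240),(190,240),(250,225),(252,233),(380,218),(390,211),(372,205),(440,215),(408,225)]),("scene",s,[(190,355),(205,330),(246,285),(245,248),(345,230),(347,198)])):
    hs=cv2.cvtColor(cam.img,cv2.COLOR_BGR2HSV); print(n,[(p,hs[p[1],p[0]].tolist()) for p in pts])
E
```

```text
top [((212, 240), [19, 25, 164]), ((190, 240), [13, 74, 127]), ((250, 225), [108, 14, 91]), ((252, 233), [104, 25, 111]), ((380, 218), [13, 225, 34]), ((390, 211), [110, 15, 103]), ((372, 205), [0, 0, 0]), ((440, 215), [1, 147, 97]), ((408, 225), [90, 17, 46])]
scene [((190, 355), [17, 10, 220]), ((205, 330), [17, 11, 218]), ((246, 285), [20, 105, 112]), ((245, 248), [112, 23, 124]), ((345, 230), [13, 136, 45]), ((347, 198), [107, 25, 92])]
```

View pics/m.png

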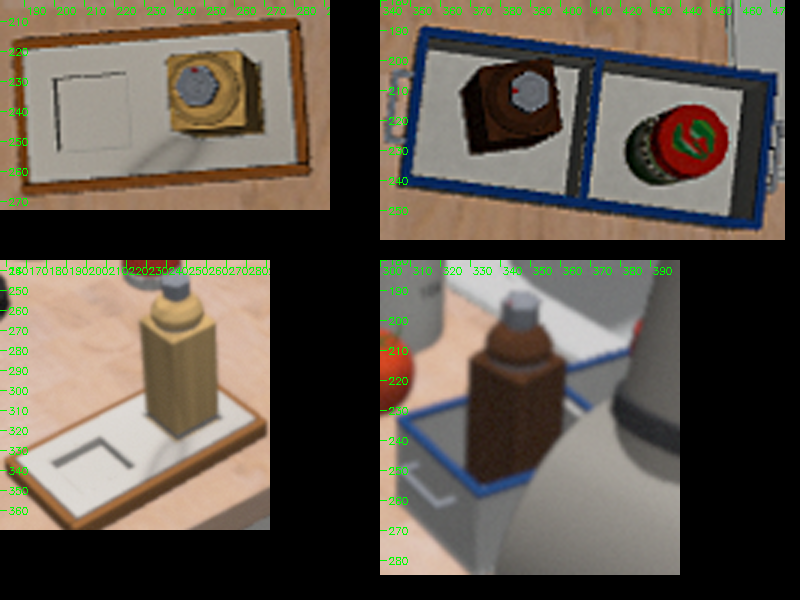

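```bash
python3 - <<'E'
from h import *
t,s=Cam("top"),Cam("scene")
def big(m,roi):
    x,y,w,h=roi; z=np.zeros(m.shape,np.uint8); z[y:y+h,x:x+w]=m[y:y+h,x:x+w]*255
    cs=cv2.findContours(z,cv2.RETR_EXTERNAL,cv2.CHAIN_APPROX_NONE)[0]; c=max(cs,key=cv2.contourArea); return c
def cen(c): M=cv2.moments(c); return np.array([M["m10"],M["m01"]])/M["m00"]
def hsv(c): return [a.astype(int) for a in cv2.split(cv2.cvtColor(c.img,cv2.COLOR_BGR2HSV))]
H,S,V=hsv(t);h,s_,v=hsv(s)
for n,rt,rs,zc in (("pepper nut",(375,200,30,22),(330,185,32,32),None),("salt nut",(236,220,30,25),(232,238,28,20),None)):
    a=big((H>95)&(H<130)&(S<70)&(V>60),rt); b=big((h>95)&(h<130)&(s_<70)&(v>60),rs)
    P,e=tri(t,cen(a),s,cen(b)); print(n,cen(a),cv2.contourArea(a),cen(b),cv2.contourArea(b),cv2.boundingRect(b),"tri",P.round(1),"err",e.round(1))
# caddy rim
c=big((H>100)&(H<125)&(S>120),(335,180,150,90)); hull=cv2.convexHull(c)
r=cv2.boxPoints(cv2.minAreaRect(c)); P=t.plane(r,70); print("caddy",P.mean(0).round(1),[np.linalg.norm(P[i]-P[i-1]).round(1) for i in range(4)],P.round(1).tolist())
# tray
white=(S<45)&(V>110)
c=big(white,(180,200,115,75)); r=cv2.boxPoints(cv2.minAreaRect(c)); P=t.plane(r,22); print("marble top",P.mean(0).round(1),[np.linalg.norm(P[i]-P[i-1]).round(1) for i in range(4)],P.round(1).tolist())
w2=(s_<35)&(v>150); c=big(w2,(150,290,145,80)); q=cv2.approxPolyDP(cv2.convexHull(c),4,True).reshape(-1,2); print("marble scene",q.tolist(),s.plane(q,22).round(1).tolist())
c=big((S>85)&(H<20)|(V<80),(183,205,107,68)); 
c=big((H<25)&(S>60)&(V<60)|(V<40),(360,192,46,45)); print("mill",cv2.approxPolyDP(c,2,True).reshape(-1,2).tolist())
q=cv2.approxPolyDP(c,2,True).reshape(-1,2); print(t.plane(q,118).round(1).tolist())
# red dot
for cam,A,rt in ((t,(H,S,V),(375,200,30,22)),(s,(h,s_,v),(330,185,32,32))):
    x,y,w,hh=rt; m=((A[0]<8)|(A[0]>172))&(A[1]>70)&(A[2]>60); ys,xs=np.nonzero(m[y:y+hh,x:x+w]); print("dot",xs.mean()+x,ys.mean()+y,len(xs))
E
```

```text
pepper nut [389.84893268 210.13136289] 101.5 [349.23320659 193.81622307] 131.5 (341, 185, 21, 17) tri [ 501.  -157.   158.1] err 3.1
salt nut [247.328594  231.4628752] 105.5 [244.14709852 247.17408907] 123.5 (236, 241, 15, 14) tri [467.3  91.2 157.2] err 1.8
caddy [ 488.9 -207.9   70. ] [np.float64(233.3), np.float64(102.2), np.float64(235.3), np.float64(103.1)] [[454.1, -84.6, 70.0], [555.3, -99.0, 70.0], [524.0, -332.2, 70.0], [422.1, -315.8, 70.0]]
marble top [463.8 136.8  22. ] [np.float64(89.9), np.float64(180.6), np.float64(89.4), np.float64(179.5)] [[502.4, 230.5, 22.0], [514.6, 50.3, 22.0], [425.4, 43.7, 22.0], [412.8, 222.7, 22.0]]
marble scene [[283, 314], [196, 363], [166, 335], [226, 303], [267, 302]] [[429.5, 45.0, 22.0], [415.6, 221.1, 22.0], [501.3, 228.3, 22.0], [513.4, 106.7, 22.0], [472.7, 48.1, 22.0]]
mill [[397, 200], [374, 202], [367, 210], [370, 230], [390, 228], [400, 222]]
[[525.3, -175.3, 118.0], [521.8, -133.3, 118.0], [507.2, -120.3, 118.0], [470.9, -125.3, 118.0], [474.3, -161.6, 118.0], [485.1, -180.0, 118.0]]
dot 384.4 208.8 5
dot 342.5 202.5 2
```

Both views agree. The tray centre is about (464.6, 136.8) with yaw 0.071, so the free pocket is at about (461.3, 182.7). The salt nut triangulates to (467, 91), where the tray model puts it. The pepper mill is at about (501.5, -157) with yaw about 0.1. I'll move above the mill now, with the fingers closing along the mill's x.

```bash
cat > go.py <<'E'
import sys,numpy as np
from plant import get_obs
from scipy.spatial.transform import Rotation as R
o=get_obs(); a=R.from_euler("xyz",o["tcp_rot"])
x,y,z,yaw=map(float,sys.argv[1:5]); b=R.from_euler("xyz",[np.pi,0,yaw])
print("t",round(o["time"],2),"pos",o["tool_pos"].round(1),"rot",o["tcp_rot"].round(3),"q",o["joint_positions"].round(2),"F",o["contact_force"].round(1),"M",o["moment"].round(2),"w",round(o["grip_width"],1),"ff",round(o["finger_force"],1))
print("dp",(a.inv().apply(np.array([x,y,z])-o["tool_pos"])/1000).round(4),"rot",(a.inv()*b).as_rotvec().round(3))
E
python3 go.py 501.5 -157 245 1.67
```

```text
t 0.3 pos [ 176.  -494.5  245.3] rot [-3.141 -0.     0.342] q [-1.37  0.34  1.52  0.    1.28 -0.15] F [ 0.6 -0.1 -0.4] M [ 0.02 -0.02  0.03] w 91.9 ff 0.0
dp [ 4.198e-01 -2.088e-01  4.000e-04] rot [-0.    -0.    -1.328]
```

```bash
python3 -m pendant '{"dp":[[0.0525,-0.026,0],[0.105,-0.052,0],[0.1575,-0.078,0],[0.21,-0.104,0],[0.2625,-0.13,0],[0.315,-0.156,0],[0.3675,-0.182,0],[0.42,-0.209,0]],"rotation":[[0,0,-0.166],[0,0,-0.332],[0,0,-0.498],[0,0,-0.664],[0,0,-0.83],[0,0,-0.996],[0,0,-1.162],[0,0,-1.328]]}' 0.0918; python3 -m pendant '{"dp":[[0,0,0],[0,0,0]],"rotation":[[0,0,0],[0,0,0]]}'; python3 go.py 501.5 -157 116 1.67
```

```text
time: 1.3
tool_pos: [502.8, -155.4, 245.6]
tcp_rot: [3.141, 0.0, 1.675]
contact_force: [0.5, -1.1, -0.1]
grip_width: 92.0
finger_force: 0.0
time: 1.55
tool_pos: [501.3, -157.1, 245.3]
tcp_rot: [-3.141, 0.0, 1.669]
contact_force: [-0.3, -0.1, 1.2]
grip_width: 91.9
finger_force: 0.0
t 1.55 pos [ 501.3 -157.1  245.3] rot [-3.141  0.     1.669] q [-0.45  0.34  1.52 -0.    1.28 -0.55] F [-0.3 -0.1  1.2] M [-0.03 -0.11 -0.03] w 91.9 ff 0.0
dp [1.000e-04 3.000e-04 1.293e-01] rot [-0.001  0.    -0.001]
```

```bash
python3 -m pendant '{"dp":[[0,0,0.04],[0,0,0.08],[0,0,0.1],[0,0,0.115],[0,0,0.125],[0,0,0.129],[0,0,0.129]],"rotation":[[0,0,0],[0,0,0],[0,0,0],[0,0,0],[0,0,0],[0,0,0],[0,0,0]]}'; python3 go.py 501.5 -157 116 1.67; python3 - <<'E'
from h import *
t,s=Cam("top"),Cam("scene")
o=np.hstack([crop(t.img,340,170,100,100,4),crop(s.img,295,160,100,100,4)]); cv2.imwrite("pics/g1.png",o)
E
```

```text
time: 2.42
tool_pos: [501.8, -157.1, 116.8]
tcp_rot: [3.141, 0.0, 1.67]
contact_force: [0.2, -0.3, 0.2]
grip_width: 92.0
finger_force: 0.0
t 2.42 pos [ 501.8 -157.1  116.8] rot [3.141 0.    1.67 ] q [-0.45  0.48  1.7  -0.    0.96 -0.55] F [ 0.2 -0.3  0.2] M [-0.03 -0.06 -0.05] w 92.0 ff 0.0
dp [ 0.0002 -0.0003  0.0008] rot [ 0.  0. -0.]
```

View pics/g1.png

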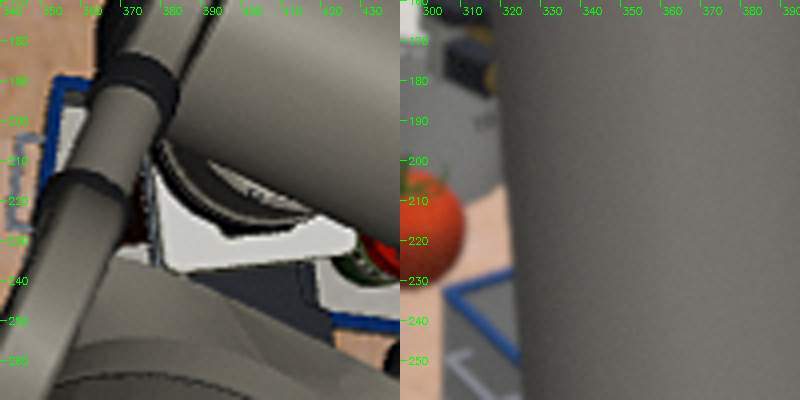

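The arm hides the mill in both views: the top picture shows only the wrist and caddy rim around (350–420, 190–240). The contact forces are about zero, so I'll close and check the width.

```bash
python3 -m pendant '{"dp":[[0,0,0],[0,0,0],[0,0,0],[0,0,0],[0,0,0],[0,0,0]],"rotation":[[0,0,0],[0,0,0],[0,0,0],[0,0,0],[0,0,0],[0,0,0]]}' 0.03;  python3 go.py 501.5 -157 116 1.67
```

```text
time: 3.28
tool_pos: [502.0, -157.0, 116.6]
tcp_rot: [3.141, 0.0, 1.67]
contact_force: [0.7, 0.3, -0.3]
grip_width: 46.3
finger_force: 29.8
t 3.27 pos [ 502.  -157.   116.6] rot [3.141 0.    1.67 ] q [-0.45  0.48  1.7   0.    0.96 -0.55] F [ 0.7  0.3 -0.3] M [ 0.01 -0.35  0.05] w 46.3 ff 29.8
dp [ 0.0001 -0.0004  0.0006] rot [ 0.001  0.    -0.   ]
```

```bash
python3 -m pendant '{"dp":[[0,0,-0.01],[0,0,-0.03],[0,0,-0.06],[0,0,-0.095],[0,0,-0.13],[0,0,-0.16],[0,0,-0.18],[0,0,-0.185]],"rotation":[[0,0,0],[0,0,0],[0,0,0],[0,0,0],[0,0,0],[0,0,0],[0,0,0],[0,0,0]]}';  python3 go.py 461.3 182.7 300 1.642
```

```text
time: 4.28
tool_pos: [501.6, -156.9, 302.5]
tcp_rot: [3.141, 0.001, 1.67]
contact_force: [0.2, 1.7, -5.5]
grip_width: 46.1
finger_force: 29.7
t 4.28 pos [ 501.6 -156.9  302.5] rot [3.141e+00 1.000e-03 1.670e+00] q [-0.45  0.3   1.42 -0.    1.42 -0.55] F [ 0.2  1.7 -5.5] M [-0.05 -0.09  0.02] w 46.1 ff 29.7
dp [ 0.3419 -0.0065  0.0023] rot [0.001 0.001 0.028]
```

```bash
python3 -m pendant '{"dp":[[0.02,0,0],[0.06,-0.001,0],[0.11,-0.002,0],[0.165,-0.003,0.001],[0.22,-0.004,0.001],[0.275,-0.005,0.001],[0.32,-0.006,0.002],[0.342,-0.0065,0.002]],"rotation":[[0,0,0],[0,0,0.005],[0,0,0.01],[0,0,0.015],[0,0,0.02],[0,0,0.025],[0,0,0.028],[0,0,0.028]]}'; python3 -m pendant '{"dp":[[0,0,0],[0,0,0],[0,0,0]],"rotation":[[0,0,0],[0,0,0],[0,0,0]]}'; python3 go.py 461.3 182.7 155 1.642
python3 - <<'E'
from h import *
t,s=Cam("top"),Cam("scene")
o=np.hstack([crop(t.img,160,170,130,130,3),crop(s.img,140,150,130,200,3)[:390]]) if 0 else None
a=crop(t.img,160,170,130,130,3); b=crop(s.img,130,130,130,190,3)
m=np.zeros((570,780,3),np.uint8); m[:390,:390]=a; m[:,390:]=b; cv2.imwrite("pics/g2.png",m)
E
```

```text
time: 5.28
tool_pos: [459.2, 185.6, 298.1]
tcp_rot: [-3.138, -0.0, 1.645]
contact_force: [0.5, -1.8, -6.0]
grip_width: 45.8
finger_force: 29.7
time: 5.65
tool_pos: [461.3, 182.1, 299.2]
tcp_rot: [-3.141, 0.0, 1.641]
contact_force: [0.2, 0.0, -5.5]
grip_width: 45.6
finger_force: 29.7
t 5.65 pos [461.3 182.1 299.2] rot [-3.141  0.     1.641] q [ 0.22  0.25  1.5  -0.    1.39  0.15] F [ 0.2  0.  -5.5] M [ 0.03 -0.08 -0.  ] w 45.6 ff 29.7
dp [0.0007 0.0002 0.1442] rot [-0.001  0.    -0.001]
```

View pics/g2.png

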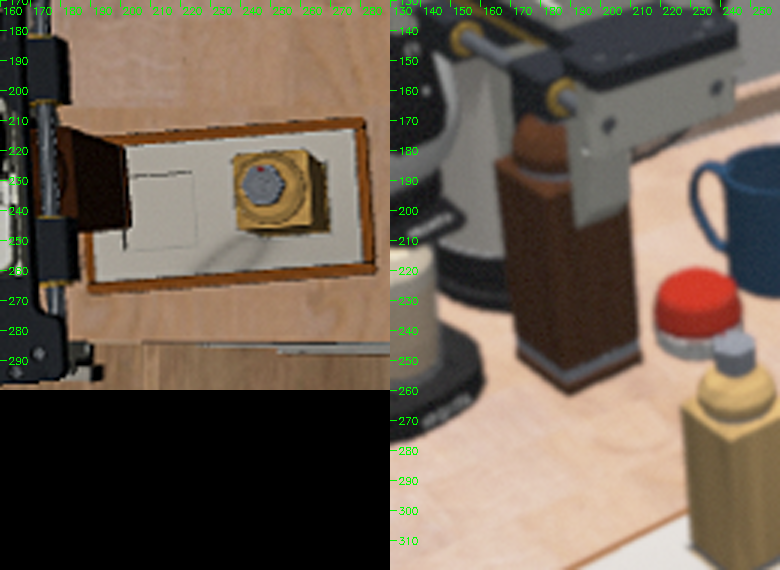

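The picture shows the mill held upright over the pocket: foot corners in scene at about (172,249), (190,261), (213,251). I'll check where the foot centre is and re-measure the pocket edges directly.

```bash
python3 - <<'E'
from h import *
t,s=Cam("top"),Cam("scene")
z=188.6
P=s.plane([(172.5,249.2),(190.3,261.5),(213.2,250.8)],z); print("foot corners",P.round(1).tolist(),"ctr",((P[0]+P[2])/2).round(1),"sides",np.linalg.norm(P[0]-P[1]).round(1),np.linalg.norm(P[1]-P[2]).round(1))
def ex(c,x,y,yaw,h,z): 
    C,S=np.cos(yaw),np.sin(yaw); return c.proj([(x+C*a-S*b,y+S*a+C*b,z) for a,b in ((-h,-h),(-h,h),(h,h),(h,-h))]).round(1).tolist()
print("expected foot scene",ex(s,461.3,182.1,.071,23,z)); print("expected foot top",ex(t,461.3,182.1,.071,23,z))
print("expected pocket top",ex(t,461.3,182.7,.071,24.5,22),"scene",ex(s,461.3,182.7,.071,24.5,22))
print("expected tray top",[r.tolist() for r in t.proj([(464.6+np.cos(.071)*a-np.sin(.071)*b,136.8+np.sin(.071)*a+np.cos(.071)*b,22) for a in(-53,53) for b in (-98,98)]).round(1)])
g=cv2.cvtColor(s.img,cv2.COLOR_BGR2GRAY)
cv2.imwrite("pics/g3.png",np.vstack([np.hstack([crop(t.img,185,205,100,70,4),crop(t.img,185,205,100,70,4)*0]),crop(s.img,160,300,130,70,6)[:300,:800].copy() if 0 else np.hstack([crop(s.img,160,300,100,70,4),crop(s.img,150,225,100,70,4)])]))
E
```

```text
foot corners [[486.6, 204.4, 188.6], [442.7, 198.8, 188.6], [446.9, 158.3, 188.6]] ctr [466.7 181.3 188.6] sides 44.2 40.7
expected foot scene [[216.0, 252.7], [189.5, 264.5], [172.4, 250.9], [198.6, 239.8]]
expected foot top [[204.4, 246.4], [177.2, 248.5], [175.6, 221.1], [202.7, 218.9]]
expected pocket top [[224.5, 250.6], [200.5, 252.4], [199.0, 228.2], [223.0, 226.3]] scene [[224.1, 337.9], [198.6, 351.7], [181.8, 335.9], [206.9, 322.9]]
expected tray top [[284.8, 260.2], [187.9, 267.6], [281.0, 207.6], [184.8, 215.3]]
```

View pics/g3.png

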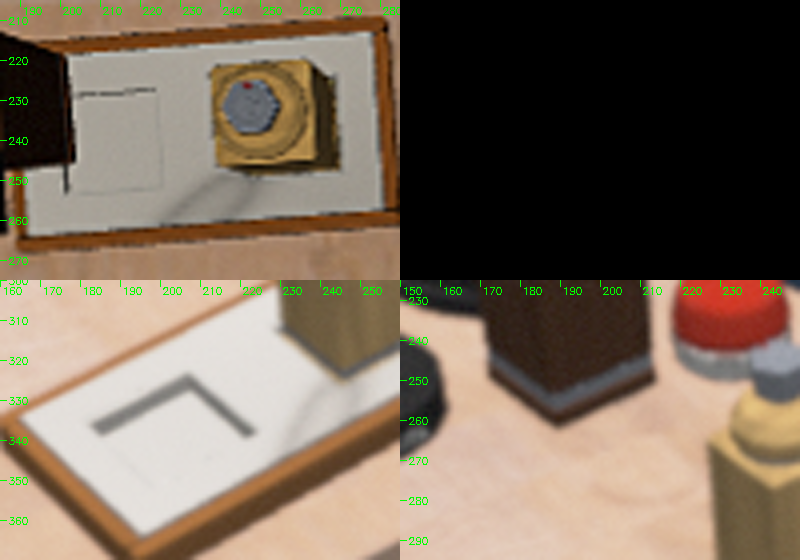

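Top view shows the pocket about 1 px right and lower than predicted, and the held foot slightly off the TCP prediction. I'll lower the foot to just above the tray so parallax vanishes, then compare directly.

```bash
python3 -m pendant '{"dp":[[0,0,0.03],[0,-0.001,0.08],[0,-0.001,0.12],[0,-0.001,0.145],[0,-0.001,0.155],[0,-0.001,0.157],[0,-0.001,0.157]],"rotation":[[0,0,0],[0,0,0],[0,0,0],[0,0,0],[0,0,0],[0,0,0],[0,0,0]]}' ; python3 go.py 460.3 182.4 142 1.642
python3 - <<'E'
from h import *
t,s=Cam("top"),Cam("scene")
def ex(c,x,y,yaw,h,z): 
    C,S=np.cos(yaw),np.sin(yaw); return c.proj([(x+C*a-S*b,y+S*a+C*b,z) for a,b in ((-h,-h),(-h,h),(h,h),(h,-h))]).round(1).tolist()
from plant import get_obs
p=get_obs()["tool_pos"]; z=p[2]-110.6
print("exp foot scene",ex(s,p[0],p[1],.071,23,z),"shoulder",ex(s,p[0],p[1],.071,23,z+112))
print("foot top",ex(t,p[0],p[1],.071,23,z),"shoulder",ex(t,p[0],p[1],.071,23,z+112))
m=np.zeros((600,800,3),np.uint8); a=crop(s.img,150,225,100,148,4); b=crop(t.img,175,205,98,70,4); m[:592,:400]=a; m[:280,400:792]=b; cv2.imwrite("pics/g4.png",m)
E
```

```text
time: 6.72
tool_pos: [461.1, 182.8, 143.5]
tcp_rot: [3.14, -0.0, 1.642]
contact_force: [0.3, -0.5, -4.8]
grip_width: 45.8
finger_force: 29.7
t 6.72 pos [461.1 182.8 143.5] rot [ 3.14  -0.     1.642] q [ 0.22  0.4   1.75 -0.    0.99  0.15] F [ 0.3 -0.5 -4.8] M [-0.01 -0.11 -0.04] w 45.8 ff 29.7
dp [-0.0003 -0.0009  0.0015] rot [ 0.002 -0.    -0.   ]
exp foot scene [[222.4, 332.8], [198.3, 345.8], [182.4, 331.0], [206.2, 318.8]] shoulder [[217.7, 276.9], [191.9, 289.1], [175.1, 275.1], [200.6, 263.6]]
foot top [[222.6, 249.9], [199.8, 251.6], [198.3, 228.6], [221.1, 226.8]] shoulder [[209.9, 247.6], [184.1, 249.6], [182.6, 223.6], [208.3, 221.5]]
```

View pics/g4.png

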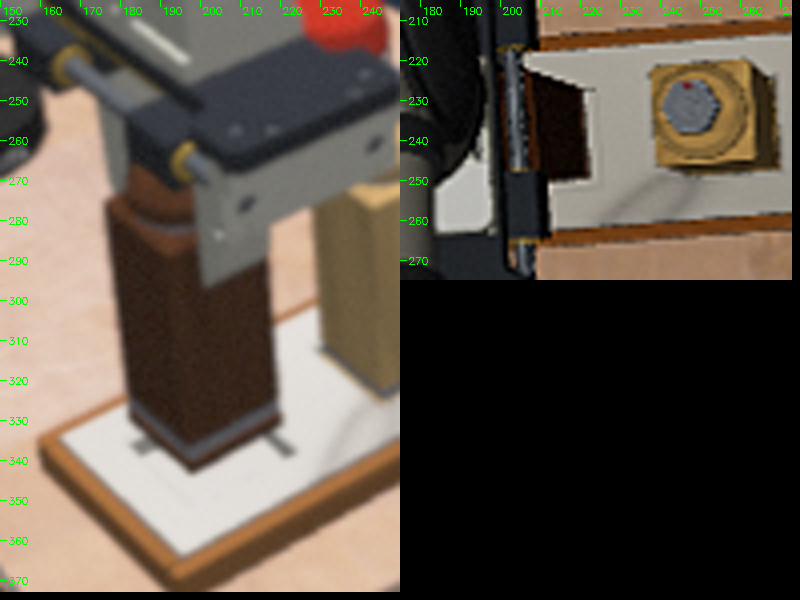

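In g4 the foot hovers above the pocket. Its corners in scene are L(181.6,329.1), F(197.9,342.6), R(219.9,330.9), and its right edge in top runs from (220.4,226.6) to (221.9,249.1). I'll triangulate shared corners of the foot and pocket.

```bash
python3 - <<'E'
from h import *
t,s=Cam("top"),Cam("scene")
r=lambda x:np.round(x,1)
for n,a,b in (("foot R",(221.9,249.1),(219.9,330.9)),("pocket R",(225.1,252.1),(223.6,338.9)),("pocket rear",(223.8,227.1),(206.4,322.9)),("pocket L",(201.1,228.3),(182.6,336.4))):
    P,e=tri(t,a,s,b); print(n,r(P),r(e))
print("foot top@33",r(t.plane([(221.9,249.1),(220.4,226.6)],33)).tolist())
print("pocket top@22",r(t.plane([(225.1,252.1),(223.8,227.1),(201.1,228.3),(201.3,253.0)],22)).tolist())
print("foot scene@33",r(s.plane([(181.6,329.1),(197.9,342.6),(219.9,330.9)],33)).tolist())
print("pocket scene@22",r(s.plane([(223.6,338.9),(206.4,322.9),(182.6,336.4)],22)).tolist())
# salt mill foot visible front corner in scene (~ (245,323)) & sub-pixel edges of top pocket: dark line profile
g=cv2.cvtColor(t.img,cv2.COLOR_BGR2GRAY).astype(int)
for y in (232,238,244): print("row",y,g[y,215:232])
for x in (222,223,224): print("col",x,g[245:258,x])
E
```

```text
foot R [441.8 160.   36.3] 2.4
pocket R [436.6 156.8  21.1] 3.2
pocket rear [486.8 159.6  21.9] 3.0
pocket L [484.7 206.2  18.7] 2.1
foot top@33 [[441.2, 159.6, 33.0], [486.0, 162.9, 33.0]]
pocket top@22 [[435.6, 155.4, 22.0], [485.9, 158.3, 22.0], [483.8, 204.5, 22.0], [434.0, 203.7, 22.0]]
foot scene@33 [[487.1, 206.2, 33.0], [443.2, 201.1, 33.0], [446.1, 159.0, 33.0]]
pocket scene@22 [[436.9, 158.4, 22.0], [487.9, 160.6, 22.0], [482.1, 208.4, 22.0]]
row 232 [  8  12   7   3  10  37 133 168 159 152 160 160 159 159 159 159 161]
row 238 [  8  15   6   4   9  24  68 177 161 155 159 157 160 158 159 158 159]
row 244 [  6  11  12   8  10  12  30  96 172 159 148 162 158 159 158 159 158]
col 222 [ 99  97  93  68 107 167 155 149 159 158 157 157 156]
col 223 [170 171 174 172 166 161 153 150 159 157 157 155 155]
col 224 [158 161 159 160 159 157 151 152 158 158 157 153 150]
```

```bash
python3 -m pendant '{"dp":[[-0.001,-0.001,0.003],[-0.0018,-0.0022,0.007],[-0.0018,-0.0022,0.009],[-0.0018,-0.0022,0.009]],"rotation":[[0,0,0],[0,0,0],[0,0,0],[0,0,0]]}' ; python3 go.py 459 180.8 130 1.642; python3 -m pendant '{"dp":[[0,0,0.001],[0,0,0.002],[0,0,0.003],[0,0,0.003]],"rotation":[[0,0,0],[0,0,0],[0,0,0],[0,0,0]]}' ; python3 go.py 459 180.8 128 1.642
```

```text
time: 7.42
tool_pos: [458.2, 180.7, 133.2]
tcp_rot: [-3.141, 0.0, 1.642]
contact_force: [-0.2, -0.8, -5.4]
grip_width: 45.6
finger_force: 29.7
t 7.42 pos [458.2 180.7 133.2] rot [-3.141  0.     1.642] q [ 0.22  0.41  1.77 -0.    0.96  0.15] F [-0.2 -0.8 -5.4] M [-0.01 -0.08 -0.01] w 45.6 ff 29.7
dp [0.0001 0.0008 0.0032] rot [-0.001  0.    -0.   ]
time: 7.92
tool_pos: [458.8, 180.8, 131.8]
tcp_rot: [3.14, -0.0, 1.642]
contact_force: [-1.5, -1.4, 7.3]
grip_width: 46.0
finger_force: 29.8
t 7.92 pos [458.8 180.8 131.8] rot [ 3.14  -0.     1.642] q [ 0.22  0.41  1.77 -0.    0.96  0.15] F [-1.5 -1.4  7.3] M [-0.12  0.74  0.06] w 46.0 ff 29.8
dp [-0.      0.0002  0.0038] rot [ 0.002 -0.    -0.   ]
```

```bash
for i in 1 2 3; do python3 -m pendant '{"dp":[[0,0.0004,0],[0,0.0008,0],[0,0.0008,0]],"rotation":[[0,0,0],[0,0,0],[0,0,0]]}' >/dev/null; python3 go.py 459 180.8 128 1.642|head -1; done
```

```text
t 8.3 pos [459.3 180.8 130.3] rot [3.141 0.    1.642] q [ 0.22  0.41  1.77 -0.    0.96  0.15] F [ 0.9 -0.2 -5.2] M [ 0.   -0.31 -0.03] w 45.9 ff 29.7
t 8.68 pos [459.8 180.8 130.3] rot [-3.141  0.     1.642] q [ 0.22  0.42  1.77 -0.    0.96  0.15] F [-0.3  0.3 -5.8] M [-0.03 -0.06 -0.01] w 46.4 ff 29.7
t 9.05 pos [460.7 180.9 130.5] rot [-3.142  0.     1.642] q [ 0.22  0.42  1.77 -0.    0.96  0.15] F [ 0.6 -0.4 -5.4] M [-0.08 -0.11 -0.  ] w 46.1 ff 29.7
```

It dropped in after a +x shift. I'll continue down in small steps, watching the force.

```bash
for i in 1 2; do python3 -m pendant '{"dp":[[0,0,0.001],[0,0,0.002],[0,0,0.003],[0,0,0.003]],"rotation":[[0,0,0],[0,0,0],[0,0,0],[0,0,0]]}' >/dev/null; python3 go.py 459 180.8 128 1.642|head -1; done
```

```text
t 9.55 pos [460.6 180.9 127.4] rot [-3.141  0.     1.642] q [ 0.22  0.42  1.77 -0.    0.95  0.15] F [ 0.   0.  -5.8] M [-0.02 -0.08 -0.04] w 45.6 ff 29.7
t 10.05 pos [460.6 180.8 124.4] rot [-3.141  0.     1.642] q [ 0.22  0.43  1.77 -0.    0.94  0.15] F [ 0.6  0.7 -5.6] M [-0.06 -0.08  0.01] w 45.8 ff 29.7
```

```bash
for i in 1 2; do python3 -m pendant '{"dp":[[0,0,0.001],[0,0,0.002],[0,0,0.002]],"rotation":[[0,0,0],[0,0,0],[0,0,0]]}' >/dev/null; python3 go.py 459 180.8 128 1.642|head -1; done
```

```text
t 10.43 pos [460.6 180.8 122.4] rot [-3.141  0.     1.642] q [ 0.22  0.43  1.77 -0.    0.94  0.15] F [-0.1  0.4 -6.4] M [-0.06 -0.03 -0.03] w 45.7 ff 29.7
t 10.8 pos [460.7 180.9 120.6] rot [3.141 0.    1.642] q [ 0.22  0.43  1.78 -0.    0.93  0.15] F [ 0.4 -0.5 -2.9] M [ 0.01 -0.    0.06] w 46.0 ff 29.7
```

Foot has reached the floor at TCP 120.6, as predicted. Release, then rise.

```bash
python3 -m pendant '{"dp":[[0,0,0.0005],[0,0,0.0005]],"rotation":[[0,0,0],[0,0,0]]}' ;python3 -m pendant '{"dp":[[0,0,0],[0,0,0],[0,0,0],[0,0,0],[0,0,0]],"rotation":[[0,0,0],[0,0,0],[0,0,0],[0,0,0],[0,0,0]]}' 0.08; python3 -m pendant '{"dp":[[0,0,-0.01],[0,0,-0.04],[0,0,-0.08],[0,0,-0.12],[0,0,-0.15],[0,0,-0.15]],"rotation":[[0,0,0],[0,0,0],[0,0,0],[0,0,0],[0,0,0],[0,0,0]]}'; python3 -m pendant '{"dp":[[-0.06,0,0],[-0.12,0,0],[-0.18,0,0],[-0.24,0,0],[-0.28,0,0],[-0.28,0,0],[-0.28,0,0]],"rotation":[[0,0,0],[0,0,0],[0,0,0],[0,0,0],[0,0,0],[0,0,0],[0,0,0]]}'
python3 - <<'E'
from h import *
t,s=Cam("top"),Cam("scene")
m=np.zeros((592,800,3),np.uint8); a=crop(s.img,150,225,100,148,4); b=crop(t.img,175,205,80,60,5); m[:592,:400]=a; m[:300,400:800]=b; m[300:592,400:800]=crop(t.img,190,222,33,24,12,5)[:292,:400].copy() if 0 else cv2.resize(t.img[222:246,190:223],(400,292),interpolation=cv2.INTER_CUBIC); cv2.imwrite("pics/g5.png",m)
E
```

```text
time: 11.05
tool_pos: [460.9, 180.9, 120.5]
tcp_rot: [3.141, -0.0, 1.642]
contact_force: [-0.6, -0.2, 3.7]
grip_width: 45.7
finger_force: 29.8
time: 11.68
tool_pos: [460.7, 180.9, 120.0]
tcp_rot: [3.142, 0.0, 1.642]
contact_force: [-0.4, 0.9, 0.7]
grip_width: 79.6
finger_force: 0.0
time: 12.42
tool_pos: [461.7, 181.2, 273.0]
tcp_rot: [3.136, -0.001, 1.642]
contact_force: [-0.6, 0.2, -0.4]
grip_width: 79.9
finger_force: 0.0
time: 13.3
tool_pos: [480.1, -97.8, 269.4]
tcp_rot: [-3.14, -0.001, 1.642]
contact_force: [1.5, 0.2, 0.0]
grip_width: 80.0
finger_force: 0.0
```

View pics/g5.png

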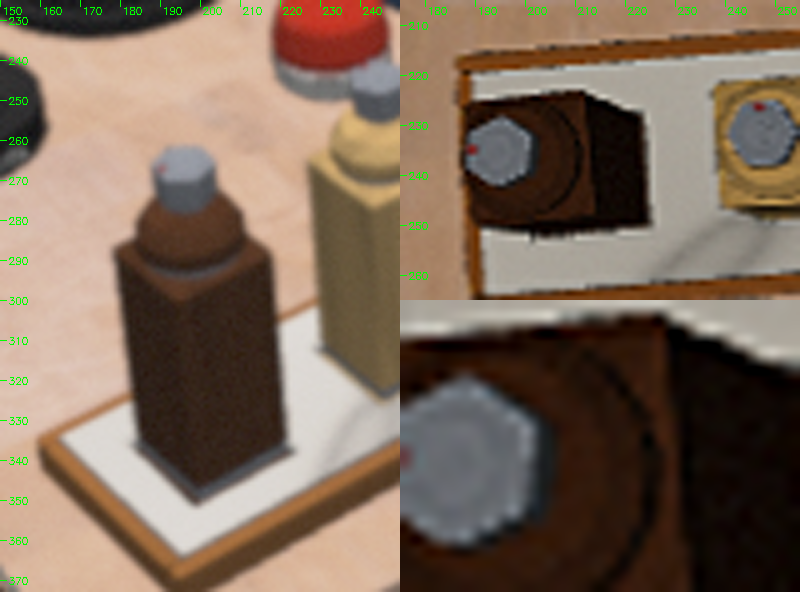

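The mill stands home in the pocket. In top the nut centre is about (194.6,235) with the red dot on its left (189,234.4), so a flat faces about yaw 1.5. Next I'll locate the nut.

```bash
python3 - <<'E'
from h import *
t,s=Cam("top"),Cam("scene")
def nut(c,roi):
    H,S,V=[a.astype(int) for a in cv2.split(cv2.cvtColor(c.img,cv2.COLOR_BGR2HSV))]
    m=((H>90)&(H<135)&(S<80)&(V>75)); x,y,w,h=roi; z=np.zeros(m.shape,np.uint8); z[y:y+h,x:x+w]=m[y:y+h,x:x+w]*255
    k=max(cv2.findContours(z,0,1)[0],key=cv2.contourArea); M=cv2.moments(k); return (M["m10"]/M["m00"],M["m01"]/M["m00"]),cv2.contourArea(k),cv2.boundingRect(k)
for n,a,b in (("pepper",(185,225,22,20),(185,258,24,22)),("salt",(236,220,26,24),(234,236,26,20))):
    A,B=nut(t,a),nut(s,b); P,e=tri(t,A[0],s,B[0]); print(n,A,B,P.round(1),round(e,1), "top@160",t.plane([A[0]],160).round(1))
E
python3 go.py 460.7 181.5 230 3.07
```

```text
pepper ((194.58647798742135, 234.88522012578616), 106.0, (188, 229, 13, 13)) ((196.2246376811594, 269.5664251207729), 138.0, (190, 263, 13, 15)) [461.2 182.2 156.6] 0.8 top@160 [[461.2 181.7 160. ]]
salt ((247.32859399684043, 231.46287519747233), 105.5, (241, 225, 14, 13)) ((244.29182879377433, 247.12581063553824), 128.5, (237, 240, 14, 15)) [467.2  91.1 157.3] 1.5 top@160 [[466.5  90.1 160. ]]
t 13.5 pos [480.5 -97.2 270. ] rot [-3.142 -0.     1.644] q [-0.36  0.26  1.57  0.    1.31 -0.43] F [ 0.1  0.6 -0.1] M [-0.01 -0.16  0.05] w 79.8 ff 0.0
dp [0.2794 0.0005 0.04  ] rot [ 0.    -0.    -1.426]
```

```bash
python3 -m pendant '{"dp":[[0.03,0,0.005],[0.07,0,0.01],[0.11,0,0.015],[0.15,0,0.02],[0.19,0,0.025],[0.23,0,0.03],[0.26,0,0.035],[0.2795,0.0005,0.04]],"rotation":[[0,0,-0.178],[0,0,-0.356],[0,0,-0.534],[0,0,-0.712],[0,0,-0.89],[0,0,-1.068],[0,0,-1.246],[0,0,-1.426]]}' 0.045 >/dev/null; python3 -m pendant '{"dp":[[0,0,0],[0,0,0],[0,0,0]],"rotation":[[0,0,0],[0,0,0],[0,0,0]]}'>/dev/null; python3 go.py 461 181.7 167 3.07
```

```text
t 14.88 pos [461.4 179.8 230.3] rot [-3.141  0.     3.065] q [ 0.22  0.3   1.63 -0.    1.21 -1.28] F [-0.6 -0.3 -0.2] M [ 0.12 -0.09 -0.05] w 44.9 ff 0.0
dp [0.0006 0.0019 0.0633] rot [-0.     0.    -0.005]
```

```bash
python3 -m pendant '{"dp":[[0.0006,0.002,0.02],[0.0006,0.002,0.04],[0.0006,0.002,0.055],[0.0006,0.002,0.061],[0.0006,0.002,0.0633],[0.0006,0.002,0.0633]],"rotation":[[0,0,0],[0,0,0],[0,0,0],[0,0,0],[0,0,0],[0,0,0]]}' >/dev/null; python3 go.py 461 181.7 167 3.07;  python3 -m pendant '{"dp":[[0,0,0],[0,0,0],[0,0,0],[0,0,0],[0,0,0]],"rotation":[[0,0,0],[0,0,0],[0,0,0],[0,0,0],[0,0,0]]}' 0.01 >/dev/null; python3 go.py 461 181.7 167 3.07
```

```text
t 15.62 pos [461.1 182.3 167.1] rot [3.141e+00 1.000e-03 3.067e+00] q [ 0.22  0.37  1.72 -0.    1.05 -1.27] F [ 0.6 -0.5 -0.2] M [ 0.09 -0.16 -0.05] w 45.0 ff 0.0
dp [ 0.0001 -0.0006  0.0001] rot [ 0.     0.001 -0.003]
t 16.25 pos [460.9 182.4 166.9] rot [-3.141  0.     3.068] q [ 0.22  0.37  1.72 -0.    1.05 -1.27] F [ 0.3 -0.7  1.9] M [-0.06 -0.1   0.04] w 21.6 ff 30.0
dp [-0.0002 -0.0007 -0.0001] rot [-0.     0.    -0.002]
```

Grip width is 21.6 mm, so the fingers are on the flats. Screwing clockwise, which is +tool z.

```bash
python3 -m pendant '{"dp":[[0,0,0],[0,0,0.0001],[0,0,0.0001],[0,0,0.0002],[0,0,0.0002],[0,0,0.0002],[0,0,0.00025],[0,0,0.00025]],"rotation":[[0,0,0.15],[0,0,0.3],[0,0,0.45],[0,0,0.6],[0,0,0.75],[0,0,0.9],[0,0,1.0],[0,0,1.0]]}' >/dev/null; python3 go.py 461 181.7 167 3.07|head -1;for i in 1 2 3; do python3 -m pendant '{"dp":[[0,0,0],[0,0,0]],"rotation":[[0,0,0.1],[0,0,0.1]]}' >/dev/null; python3 go.py 461 181.7 167 3.07|head -1; done
```

```text
t 17.25 pos [461.1 182.7 166.6] rot [3.141 0.    2.069] q [ 0.22  0.37  1.72  0.    1.05 -0.28] F [0.3 1.6 1.8] M [ 0.15 -0.27 -0.  ] w 21.5 ff 30.0
t 17.5 pos [461.1 182.6 166.6] rot [3.141 0.    1.97 ] q [ 0.22  0.37  1.72  0.    1.05 -0.18] F [1.8 1.3 2. ] M [ 0.27 -0.35  0.  ] w 21.7 ff 30.0
t 17.75 pos [461.1 182.6 166.6] rot [3.141 0.    1.871] q [ 0.22  0.37  1.72  0.    1.05 -0.08] F [1.6 1.2 2.8] M [ 0.25 -0.33 -0.01] w 21.5 ff 30.0
t 18.0 pos [461.  182.6 166.6] rot [ 3.141 -0.     1.772] q [0.22 0.37 1.72 0.   1.05 0.02] F [1.  0.6 3.1] M [ 0.17 -0.45 -0.02] w 21.2 ff 30.0
```

```bash
for i in 1 2 3 4; do python3 -m pendant '{"dp":[[0,0,0],[0,0,0]],"rotation":[[0,0,0.1],[0,0,0.1]]}' >/dev/null; python3 go.py 461 181.7 167 3.07|head -1|cut -c1-190; done
```

```text
t 18.25 pos [461.  182.5 166.6] rot [ 3.141 -0.     1.672] q [ 0.22  0.37  1.72 -0.    1.05  0.12] F [1.9 1.  3.6] M [ 0.22 -0.43 -0.05] w 21.9 ff 30.0
t 18.5 pos [461.1 182.5 166.6] rot [3.141 0.    1.573] q [ 0.22  0.37  1.72 -0.    1.05  0.22] F [2.7 1.6 2.8] M [ 0.22 -0.6   0.3 ] w 21.7 ff 30.0
t 18.75 pos [460.8 182.5 166.6] rot [3.141 0.    1.473] q [ 0.22  0.37  1.72 -0.    1.05  0.32] F [1.9 1.6 2.8] M [ 0.15 -0.35  0.41] w 21.8 ff 30.0
t 19.0 pos [460.9 182.4 166.6] rot [3.141 0.    1.373] q [ 0.22  0.37  1.72 -0.    1.05  0.42] F [1.5 0.5 3.4] M [ 0.11 -0.33  0.67] w 22.3 ff 30.0
```

Moment jumps to 0.3 and then 0.67 N m after about 1.5 rad of turning, so the nut is seated and the mill is held by the pocket. I'll hold briefly, then back off, watching where the moment disappears.

```bash
python3 -m pendant '{"dp":[[0,0,0],[0,0,0],[0,0,0]],"rotation":[[0,0,0.04],[0,0,0.04],[0,0,0.04]]}' | grep -c time; python3 go.py 461 181.7 167 3.07|head -1|cut -c1-190; for i in 1 2 3 4; do python3 -m pendant '{"dp":[[0,0,0],[0,0,0]],"rotation":[[0,0,-0.06],[0,0,-0.06]]}' >/dev/null; python3 go.py 461 181.7 167 3.07|head -1|cut -c1-190; done
```

```text
1
t 19.38 pos [460.8 182.3 166.5] rot [3.141 0.    1.331] q [ 0.22  0.37  1.72 -0.    1.05  0.46] F [ 1.1 -0.6  4.3] M [-0.08 -0.31  0.62] w 22.8 ff 30.0
t 19.62 pos [460.8 182.4 166.5] rot [-3.142 -0.     1.388] q [0.22 0.37 1.72 0.   1.05 0.4 ] F [1.1 0.4 4.7] M [-0.01 -0.31  0.23] w 22.4 ff 30.0
t 19.88 pos [460.8 182.6 166.5] rot [ 3.142 -0.     1.446] q [0.22 0.37 1.72 0.   1.05 0.35] F [0.4 0.6 4.8] M [ 0.08 -0.31 -0.06] w 22.1 ff 30.0
t 20.12 pos [460.8 182.5 166.5] rot [ 3.142 -0.     1.506] q [0.22 0.37 1.72 0.   1.05 0.29] F [2.2 1.1 4.7] M [ 0.14 -0.28 -0.02] w 22.4 ff 30.0
t 20.38 pos [460.8 182.5 166.5] rot [ 3.141 -0.     1.566] q [0.22 0.37 1.72 0.   1.05 0.23] F [0.6 1.2 4.7] M [ 0.12 -0.32  0.03] w 22.4 ff 30.0
```

```bash
python3 -m pendant '{"dp":[[0,0,0],[0,0,-0.0001],[0,0,-0.0001],[0,0,-0.0002],[0,0,-0.0002],[0,0,-0.0003],[0,0,-0.0003],[0,0,-0.0003]],"rotation":[[0,0,-0.15],[0,0,-0.3],[0,0,-0.45],[0,0,-0.6],[0,0,-0.75],[0,0,-0.9],[0,0,-1.05],[0,0,-1.2]]}' >/dev/null; python3 -m pendant '{"dp":[[0,0,-0.0001],[0,0,-0.0001],[0,0,-0.0001],[0,0,-0.0001]],"rotation":[[0,0,-0.15],[0,0,-0.29],[0,0,-0.29],[0,0,-0.29]]}' >/dev/null; python3 go.py 461 181.7 167 3.07|head -1
python3 - <<'E'
from h import *
t,s=Cam("top"),Cam("scene")
m=np.zeros((592,800,3),np.uint8); m[:592,:400]=crop(s.img,150,225,100,148,4); m[:300,400:800]=crop(t.img,175,205,80,60,5); cv2.imwrite("pics/g6.png",m)
E
```

```text
t 21.88 pos [460.8 182.5 166.8] rot [3.142 0.    3.054] q [ 0.22  0.37  1.72  0.    1.05 -1.26] F [0.6 1.8 3.9] M [ 0.34 -0.39 -0.03] w 22.1 ff 30.0
```

View pics/g6.png

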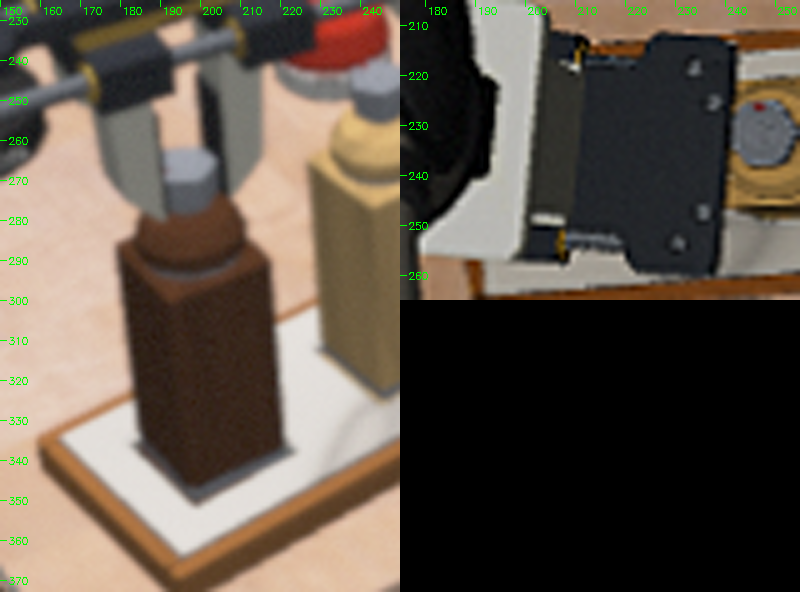

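The mill is still home and upright at (198,350) in scene, with the fingers on the nut. The tool has turned about 1.6 rad back from the release point. Handing in.

```bash
python3 -m pendant '{"dp":[[0,0,0],[0,0,0],[0,0,0],[0,0,0]],"rotation":[[0,0,0],[0,0,0],[0,0,0],[0,0,0]]}'; python3 -c "
from plant import workorder; print(workorder.close_job())"
```

```text
time: 22.48
tool_pos: [460.8, 182.5, 166.8]
tcp_rot: [-3.142, 0.0, 3.058]
contact_force: [0.9, 1.2, 4.6]
grip_width: 22.2
finger_force: 30.0
the job is handed in; nothing more can be done
None
```

I handed the job in at 22.5 s with the pepper mill home in the free pocket, its nut seated and backed off about a quarter turn (estimated from the tool angle), and the fingers still gripping it at 30 N; no verdict came back.

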